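# Bring the hinge-cup bit round and clamp it for honing

### The arm

A 7-joint arm with a two-finger parallel gripper is mounted at the origin on the work surface; the furniture and walls round the work are solid. World frame = base frame: x ahead of the robot, y to its left, z up, the work surface at z = 0. Lengths are in m, angles in degrees, forces in N, time in s.
With the tool pointing down it reaches from about 0.4 to 0.75 m from the base axis. Payload 19.5 kg.
Tool frame: the origin (TCP) lies midway between the tips of the shut fingers; the grasp point (between the pads) lies 19 mm behind it; z points along the fingers, y is the line along which they close (so a half turn about z gives the same grasp; the last joint's range is limited). The gripper opens to 85 mm and grips with 20 to 120 N. Pads are 22 mm wide; open, the fingers measure 114 mm over their backs; the gripper's body (76 mm by 85 mm) begins 54 mm behind the grasp point. The pads swing forward as they close: fully open they stand 13 mm farther back than shut.
Start: joints at [60.865, 40.479, -1.581, 85.061, 1.261, 54.483, -4.326], TCP at [0.259, -0.513, 0.231] pointing down, gripper open.
Joint ranges: [-155.06, 155.06], [-18.47, 123.98], [-90, 86.84], [0, 140.48], [-83.41, 263.41], [0, 116], [-161.91, 161.91]. Speed limits (degrees/s): [108.29, 108.29, 147.25, 147.25, 172.46, 172.46, 172.46].

### API

Orientations are given as a 3x3 rotation matrix whose columns are the frame's x, y, z axes.
In Python, from workcell import status, viewer, job gives the robot as it stands.
- The arm moves only by the shell command python3 -m crank 'ROWS' [FORCE]. ROWS is JSON, a list of rows, each a list of 7 numbers: the turn, a rotation vector about the tool's x, y, z in rad, then the shift along the tool's x, y, z in mm, then the opening, from 0 (shut) to 1 (fully open). A call has 1 to 8 rows; each row is the pose to reach, as a shift and turn from the pose commanded when the call began, along the tool's axes at that moment; what a row does not reach only later rows make up. A row lasts 1/12 s, in which the tool goes at most 41.7 mm and 7.16 degrees, less where a joint would pass 70% of its speed; a pose out of reach is approached as far as the arm can. A call with a gripper value outside its range is refused whole. The fingers move at their own pace and stop on an object; FORCE is the grip in N (left out, the last holds). Time passes only in rows, so rows that repeat a pose let the fingers close. It gives the time, the measured TCP pose, the force, the opening and the grip force at its end, in the units of the state.
- status.observe(): the state, without advancing time (a new reading comes with each control period).
- viewer.grab_frame(name): name is "side" or "top" or "wrist"; returns a dict with "color" (400x640x3 uint8, red, green, blue), "z_map" (400x640 float32, m along the optical axis (not along the pixel's ray), 0 where there is no reading), "fx", "fy", "cx", "cy" (pixels), "k1" (the pictures are not rectified: a ray, as slopes to the right and down, at radius r is drawn at 1 + k1 r^2 times it, then the intrinsics apply), "rvec" (rotation vector, rad) and "tvec" (3), from world to camera coordinates, as OpenCV has them; the wrist camera has in their place "T_tool_cam" (4x4, takes a point from camera to tool coordinates, whose origin is the TCP and whose axes are the flange's). Camera axes: x right, y down, z forward; pixel columns grow to the right and rows downward; lengths in m; the calibration is good to about 2 mm. A picture is of the moment at which its call begins: read the wrist's pose just before it.
- job.sign_off(): hands the job in; it is judged then, once.
The state is a dict: "time_s": time; "joints": joint angles; "qd": joint speeds; "joint_efforts": joint torques, N m; "tool_pos": TCP position; "orientation": TCP orientation; "force": force on the tool from outside, world axes, zero at the start; "moment": the same for the moment, N m; "grip_width": finger opening in m; "finger_force": force on a finger pad.
Only numpy, scipy, OpenCV 4.12 (cv2) and the standard library are available. Lean on these libraries where they do the work, as an engineer would, in place of code of your own. Each camera call takes 0.05 s, during which the arm holds its last target. There are 200 camera calls.

### The job

The biggest bit in the revolving bit stand, the one for hinge cups, is due for honing: turn the stand's table until that bit stands in the gap of the clear cover and lift it out. Lay its shank down in both V blocks of the honing rest with the head hanging out at the end away from the hinge, then swing the hold-down over so that its rubber foot rests on the shank. Leave the other bits in their saddles and the things lying about where they are.

Things in the scene. Friction and masses are not known exactly. Their poses are not given: they have to be found in the camera images.
- carousel: Fixed part of the revolving bit stand: dark round foot, steel spindle (nut ends at z = 107 mm) and cover. Origin on the table under the spindle. The cover is a clear round sheet of radius 130 mm over the bits, underside z = 84, top 88 mm. Its gap is on this frame's -x side: a cut with straight sides at y = -70 and +70 mm, open at the rim, reaching in to x = -20 mm.
- opening (a point): Fixed point in the gap of the cover, 62 mm from the spindle, z = 58 mm: where the middle of a bit's shank comes to lie when the bit points straight out of the gap. Only a bit in the gap can be lifted out; the cover bars the others.
- turntable: Turning plywood table of the bit stand, radius 178 mm, top at z = 32 mm; origin on the work table under the spindle, -x points along bit_35's pocket. Turns endlessly either way, no catches; friction (about 0.1 N m, under 1 N at a peg) holds it where it is left. The five bits lie on it 72 degrees apart, heads outwards.
- peg_circle (a point): Centre, on the spindle at z = 75 mm, of the circle (radius 166 mm) on which stand the tops of five like upright round wooden pegs by which the table is turned (held or pushed): 14 mm thick, from z = 32 to 75 mm, collar 21 mm across and 5 mm high at the bottom, 72 degrees apart, each midway between two bits, so 36 degrees from them. The cover ends 29 mm inside them.
- pocket_35 (a point): Point on the turning table, 62 mm from the spindle, z = 58 mm: where the middle of bit_35's shank lies in two wooden V saddles. They are 8 mm thick, centred 30 mm either side of this point along the bit, 30 mm wide at most; 52 mm of shank lie free between them, 26 mm above the plywood; their tops stand 4 mm above the shank's centre line.
- pocket_18 (a point): The same point of the pocket of bit_18; goes round with the table.
- pocket_26 (a point): The same point of the pocket of bit_26; goes round with the table.
- pocket_15 (a point): The same point of the pocket of bit_15; goes round with the table.
- pocket_22 (a point): The same point of the pocket of bit_22; goes round with the table.
- bit_35: The wanted bit: plain steel boring bit with the biggest head, 35 mm across. Origin at mid-shank on the centre line, x along the bit towards the head. Shank round, 10 mm thick, x = -42 to +42 mm; then a cone, the head (a toothed disc, x = 51 to 60 mm) and a centre point to 66 mm. About 0.14 kg, balance point about 20 mm ahead of the origin. Grip it across the shank.
- head_35 (a point): Centre of the face of the head of bit_35, 60 mm ahead of its origin.
- bit_15: Another such bit with a head 15 mm across and the same shank, origin and axes; it goes round in its saddles and stays in them.
- bit_18: Another such bit with a head 18 mm across and the same shank, origin and axes; it goes round in its saddles and stays in them.
- bit_22: Another such bit with a head 22 mm across and the same shank, origin and axes; it goes round in its saddles and stays in them.
- bit_26: Another such bit with a head 26 mm across and the same shank, origin and axes; it goes round in its saddles and stays in them.
- honing_rest: Honing rest, fixed: wooden block 140 x 86 x 18 mm (x = -100 to +40 mm), two aluminium V blocks, a hinged hold-down. Origin on the table under the middle between the V blocks; x runs along the Vs, away from the hinge. V blocks 10 mm thick, 36 mm wide, at x = -29 and +29 mm, tops at z = 48 mm, 48 mm free between them.
- v_mid (a point): Fixed point of the honing rest, 44 mm above its origin: the centre line of a 10 mm shank lying in both Vs passes through it along the rest's x, 26 mm above the wood. With the bit's origin here, its head hangs out beyond the block's end.
- hold_down (a joint): Angle (rad) of the hold-down about a hinge along the rest's y at x = -70, z = 61 mm. 0: arm level towards +x, its rubber foot (14 mm across, at x = 0) just touching the top of a shank lying in the Vs. Grows as it swings up and back; stops -0.15 and 1.8. Starts leaning back at 1.6 to 1.8, held by its weight; past upright it falls shut. Moving it takes under 0.1 N m.
- knob (a point): Centre of the hold-down's black ball knob, 26 mm across, on a thin stem: 55.5 mm from the hinge along the arm and 32 mm above it when level (closed: x = -14.5, z = 93 mm of the rest). It may be pinched across the rest's y, or pushed.
- sanding_block: Cork sanding block 62 x 112 x 32 mm lying about; to be left alone.
- tape_measure: Tape measure 38 x 90 x 66 mm standing about; to be left alone.
Mind the look-alikes: they are no part of the job. Leave any pink look-alike of the honing_rest alone. Leave any orange look-alike of the bit_15 alone.

How it is judged:
By the outcome, as a careful person would: the job done as asked, in the order asked, and still so for the second after the job is handed in, with the robot touching nothing.
It also fails if it takes over 72 s, if anything falls off the work surface, if the arm or the gripper's body presses on something with over 40 N, if the wrist force passes 120 N, or if a joint passes its speed limit or range.

## Working session

There is one attempt and no reset: what is moved stays moved. The work goes in short steps, Python scripts to look and compute and a shell command to move; the robot and the scene stay as the last step left them, time stands still between calls to the robot, and variables do not carry over. Pictures are saved under pics/ and viewed, at most 10 in all, crops included, and the job is handed in when it is done.

```bash
mkdir -p pics; cat > h.py <<'E'
import numpy as np,cv2
from workcell import status,viewer,job
def grab(n):
    s=status.observe(); f=viewer.grab_frame(n)
    if n=='wrist':
        T=np.eye(4);T[:3,:3]=np.array(s['orientation']).reshape(3,3);T[:3,3]=s['tool_pos'];f['W']=T@np.array(f['T_tool_cam'])
    else:
        R=cv2.Rodrigues(np.array(f['rvec'],float))[0];T=np.eye(4);T[:3,:3]=R.T;T[:3,3]=-R.T@np.array(f['tvec']).ravel();f['W']=T
    return f
def slopes(f,uv):
    uv=np.array(uv,float).reshape(-1,2)
    d=np.stack([(uv[:,0]-f['cx'])/f['fx'],(uv[:,1]-f['cy'])/f['fy']],1);p=d.copy()
    for _ in range(20): p=d/(1+f['k1']*(p**2).sum(1,keepdims=True))
    return p
def cloud(f):
    v,u=np.mgrid[:400,:640];p=slopes(f,np.stack([u.ravel(),v.ravel()],1))
    z=f['z_map'].ravel()[:,None];P=np.hstack([p*z,z])@f['W'][:3,:3].T+f['W'][:3,3]
    P[z[:,0]==0]=np.nan;return P.reshape(400,640,3)
def onplane(f,uv,z):
    p=slopes(f,uv);d=np.hstack([p,np.ones((len(p),1))])@f['W'][:3,:3].T;o=f['W'][:3,3]
    return o+d*((z-o[2])/d[:,2])[:,None]
def proj(f,P):
    P=np.array(P,float).reshape(-1,3);c=(P-f['W'][:3,3])@f['W'][:3,:3];s=c[:,:2]/c[:,2:]
    s=s*(1+f['k1']*(s**2).sum(1,keepdims=True));return s*[f['fx'],f['fy']]+[f['cx'],f['cy']]
def save(f,n): cv2.imwrite('pics/'+n,f['color'][:,:,::-1])
E
python3 - <<'E'
from h import *
a=grab('top');save(a,'top.png');b=grab('side');save(b,'side.png')
print(a['W'],b['W'],a['fx'],status.observe())
E
```

```text
[[-0.08034283 -0.97513866  0.20651784  0.28129169]
 [-0.99676228  0.07794231 -0.01974713 -0.0646345 ]
 [ 0.00315971 -0.20743573 -0.97824355  1.3226935 ]
 [ 0.          0.          0.          1.        ]] [[-0.90027445 -0.19157944  0.39090053  0.06747572]
 [-0.43531034  0.40297052 -0.8050588   0.88791923]
 [-0.00328867 -0.89493691 -0.44618058  0.60982196]
 [ 0.          0.          0.          1.        ]] 419.2042505806656 {'time_s': 0.1, 'joints': array([60.8650646 , 40.5083096 , -1.58082426, 85.08118062,  1.26196269,
       54.48482114, -4.32491595]), 'qd': array([ 0.08204771, -0.07192911, -0.09382082, -0.15975897,  0.00197529,
        0.12320331, -0.04299225]), 'joint_efforts': array([ 7.67559577e-04, -8.84284544e+01,  1.23621270e+00, -2.36449295e+01,
        1.69521180e-02,  5.25557378e-03,  5.98660586e-05]), 'tool_pos': array([ 0.25864049, -0.513273  ,  0.23089724]), 'orientation': array([[ 8.93008268e-01,  4.50039971e-01, -5.08130954e-04],
       [ 4.50040252e-01, -8.93007862e-01,  8.54471013e-04],
       [-6.92188274e-05, -9.91729062e-04, -9.99999506e-01]]), 'force': array([ 0.16646656,  0.66236635, -0.72465515]), 'moment': array([ 0.02409303, -0.04214687, -0.04526282]), 'finger_force': 0.0, 'grip_width': 0.08536868662531974}
```

View pics/top.png

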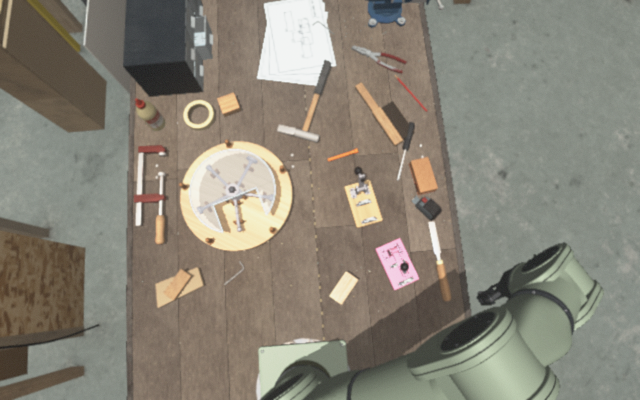

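View pics/side.png

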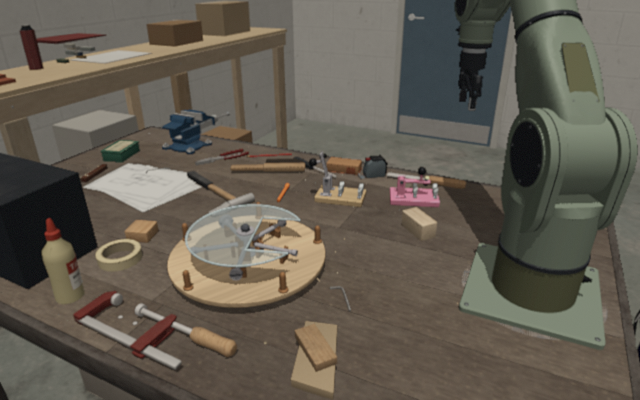

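```bash
python3 - <<'E'
from h import *
a=grab('top');c=a['color'][:,:,::-1]
z=lambda u,v,w,h,k:cv2.resize(c[v:v+h,u:u+w],None,fx=k,fy=k,interpolation=cv2.INTER_CUBIC)
im=z(175,135,125,120,4.4);im2=z(335,155,60,80,4.4);o=np.zeros((528,800+14,3),np.uint8)
o[:im.shape[0],:im.shape[1]]=im;o[:im2.shape[0],550:550+im2.shape[1]]=im2[:,:264]
cv2.imwrite('pics/c1.png',o[:,:800])
# pegs: dark brown within the turntable
P=cloud(a);m=(P[...,2]>0.055)&(P[...,2]<0.095);hsv=cv2.cvtColor(c,cv2.COLOR_BGR2HSV)
m2=np.zeros_like(m);m2[135:255,175:300]=True
k=((hsv[...,2]<140)&(hsv[...,1]>110)&m2).astype(np.uint8)
n,l,s,ce=cv2.connectedComponentsWithStats(k)
for i in range(1,n):
    if 8<s[i,4]<150: print(ce[i].round(1),s[i,4],onplane(a,ce[i],0.07).round(4), np.nanmedian(P[l==i],0).round(3))
# rest
for uv in [(346,186),(370,180),(382,219),(357,226)]: print(uv,onplane(a,uv,0.018).round(3))
print(onplane(a,(235,190),.107))
E
```

```text
(346, 186) [[ 0.605 -0.179  0.018]]
(370, 180) [[ 0.618 -0.258  0.018]]
(382, 219) [[ 0.489 -0.282  0.018]]
(357, 226) [[ 0.473 -0.201  0.018]]
[[0.59684422 0.16089327 0.107     ]]
```

View pics/c1.png

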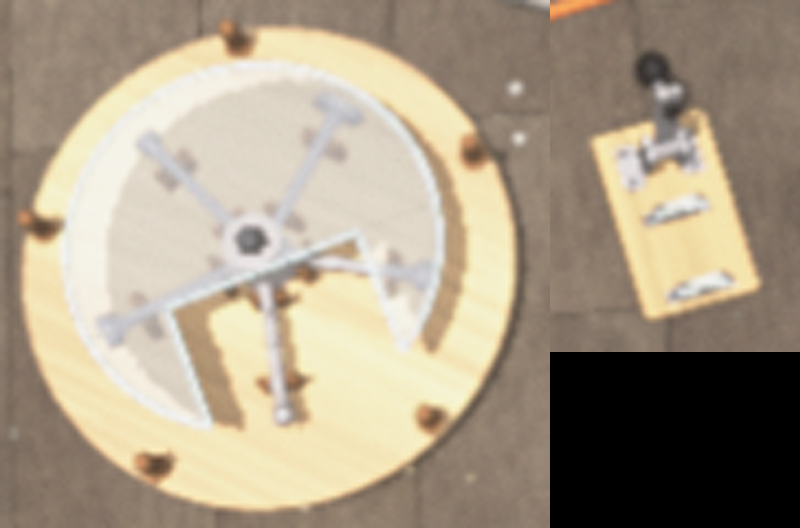

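```bash
python3 - <<'E'
from h import *
from scipy.optimize import least_squares
a=grab('top')
q=lambda L:np.array([(175+x/4.4,135+y/4.4) for x,y in L])
pegs=onplane(a,q([(230,30),(468,150),(428,417),(150,467),(34,222)]),.075)[:,:2]
def r(p):
    t=p[2]-np.radians(72)*np.arange(5); return (p[:2]+.166*np.c_[np.cos(t),np.sin(t)]-pegs).ravel()
s=least_squares(r,[.6,.16,0.5]);print(s.x[:2],np.degrees(s.x[2]),s.fun.round(4))
print('bit angles',(np.degrees(s.x[2])-36-72*np.arange(5)).round(1))
c=s.x[:2]
for L in [(338,105),(425,272),(283,412),(118,328),(150,140)]:
    h=onplane(a,q([L]),.065)[0,:2]-c;print(L,np.degrees(np.arctan2(h[1],h[0])),np.hypot(*h))
g=onplane(a,q([(170,308),(357,235),(210,427),(405,347)]),.086)[:,:2]
d=g[2]-g[0]+g[3]-g[1];print('gap',np.degrees(np.arctan2(d[1],d[0])),(g-c).round(3))
R=q([((346-335)*4.4,0)])
l=lambda L:np.array([(335+(x-550)/4.4,155+y/4.4) for x,y in L])
b=onplane(a,l([(592,143),(703,110),(761,285),(650,320)]),.018)[:,:2]
ax=(b[2]+b[3]-b[0]-b[1]);print('rest',b.round(3),np.degrees(np.arctan2(ax[1],ax[0])),np.hypot(*ax)/2)
print('V',onplane(a,l([(678,208),(702,285)]),.046)[:,:2], 'knob',onplane(a,l([(652,68)]),.12))
E
```

```text
[0.59668395 0.16901059] 5.581374592458068 [-0.0016 -0.0004  0.0028 -0.0039 -0.0007 -0.0008 -0.0002  0.0022 -0.0003
  0.0029]
bit angles [ -30.4 -102.4 -174.4 -246.4 -318.4]
(338, 105) -27.894600634223764 0.12166172487148515
(425, 272) -99.91166765590714 0.11386520881308218
(283, 412) -175.46583609085656 0.11092515722295496
(118, 328) 112.16091491375623 0.11246099125995859
(150, 140) 40.279608077945724 0.12125222119212538
gap -162.05306996684607 [[-0.036  0.062]
 [ 0.005 -0.069]
 [-0.12   0.037]
 [-0.076 -0.098]]
rest [[ 0.6   -0.174]
 [ 0.618 -0.257]
 [ 0.486 -0.285]
 [ 0.467 -0.203]] -167.82899205765185 0.13589085062304523
V [[ 0.54118613 -0.22768095]
 [ 0.48480972 -0.23888439]] knob [[ 0.62415694 -0.21058733  0.12      ]]
```

```bash
cat >> h.py <<'E'
def go(p,yaw):
    "shift (mm) and turn rotvec in tool axes to reach pos p, tool down, x at yaw deg"
    s=status.observe();R=np.array(s['orientation']).reshape(3,3);y=np.radians(yaw);c,n=np.cos(y),np.sin(y)
    T=np.array([[c,n,0],[n,-c,0],[0,0,-1.]])
    print('turn',cv2.Rodrigues(R.T@T)[0].ravel().round(3),'shift',(R.T@(np.array(p)-s['tool_pos'])*1000).round(1))
E
python3 - <<'E'
from h import *
go([.663,.017,.2],113.6)
f=grab('wrist');print(f['T_tool_cam'],f['fx'])
E
```

```text
turn [-1.000e-03 -1.000e-03 -1.516e+00] shift [ 599.7 -291.6   31.2]
[[ 4.26955688e-04 -9.53886243e-01 -3.00168043e-01  7.71090637e-02]
 [ 9.99999117e-01  7.85002440e-04 -1.07222513e-03  8.17371334e-04]
 [ 1.25841344e-03 -3.00167320e-01  9.53885736e-01 -1.42367375e-01]
 [ 0.00000000e+00  0.00000000e+00  0.00000000e+00  1.00000000e+00]] 336.37928198246783
```

```bash
python3 -m crank '[[0,0,-0.1,35,-17,0,1],[0,0,-0.2,70,-34,0,1],[0,0,-0.3,105,-51,0,1],[0,0,-0.4,140,-68,0,1],[0,0,-0.5,175,-85,0,1],[0,0,-0.6,210,-102,0,1],[0,0,-0.7,245,-119,0,1],[0,0,-0.8,280,-136,0,1]]'; python3 -c "
from h import *
go([.663,.017,.2],113.6)"
```

```text
time_s: 0.92
tool_pos: [0.4485, -0.2643, 0.2314]
orientation: [[0.295, 0.956, 0.0], [0.956, -0.295, -0.0], [-0.0, 0.0, -1.0]]
force: [-0.6, -0.6, -0.3]
grip_width: 0.0855
finger_force: 0.0
turn [ 0.     0.    -0.711] shift [332.1 122.1  31.4]
```

```bash
python3 -m crank '[[0,0,-0.1,38,14,0,1],[0,0,-0.2,76,28,0,1],[0,0,-0.3,114,42,0,1],[0,0,-0.4,152,56,0,1],[0,0,-0.5,190,70,0,1],[0,0,-0.6,228,84,0,1],[0,0,-0.7,266,98,0,1],[0,0,-0.711,304,112,15,1]]'; python3 -m crank '[[0,0,0,28,10,16,1],[0,0,0,28,10,16,1],[0,0,0,28,10,16,1]]';python3 - <<'E'
from h import *
f=grab('wrist');print(status.observe()['tool_pos']);c=f['color'].copy()
cen=np.array([.5967,.169])
for i in range(5):
    for o,z,r,col in ((0,.075,.166,(255,0,0)),(36,.063,.122,(0,255,0))):
        t=np.radians(5.6-72*i-o);P=[*(cen+r*np.array([np.cos(t),np.sin(t)])),z]
        u=proj(f,P)[0];print(o,i,u.round());cv2.circle(c,tuple(int(x) for x in np.clip(u,-1000,1000)),3,col,-1)
cv2.imwrite('pics/w1.png',c[:,:,::-1])
E
```

```text
time_s: 1.58
tool_pos: [0.6464, -0.0088, 0.2187]
orientation: [[-0.401, 0.916, 0.003], [0.916, 0.401, 0.0], [-0.001, 0.003, -1.0]]
force: [0.7, -1.2, -0.1]
grip_width: 0.0853
finger_force: 0.0
time_s: 1.83
tool_pos: [0.6422, 0.0208, 0.1998]
orientation: [[-0.398, 0.917, -0.002], [0.917, 0.398, 0.0], [0.001, -0.002, -1.0]]
force: [-0.1, -0.6, 0.5]
grip_width: 0.0848
finger_force: 0.0
[0.64250754 0.01900773 0.20060649]
0 0 [552.  58.]
36 0 [429. 120.]
0 1 [341. 203.]
36 1 [253. 120.]
0 2 [133.  58.]
36 2 [182. -73.]
0 3 [ 192. -250.]
36 3 [ 346. -216.]
0 4 [ 501. -248.]
36 4 [505. -72.]
```

View pics/w1.png

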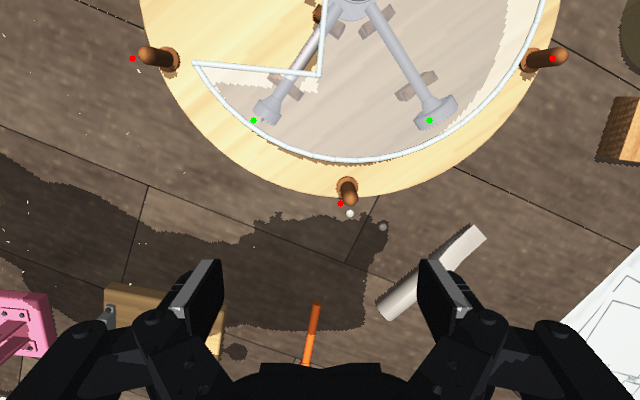

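```bash
python3 - <<'E'
from h import *
from scipy.optimize import least_squares
f=grab('wrist')
P=onplane(f,[(560,54),(346,192),(148,54)],.075)[:,:2]
def r(p):
    t=p[2]-np.radians(72)*np.arange(3); return (p[:2]+.166*np.c_[np.cos(t),np.sin(t)]-P).ravel()
s=least_squares(r,[.6,.16,0.1]);c=s.x[:2];print(c,np.degrees(s.x[2]),s.fun.round(4))
h=onplane(f,[(436,111),(267,108)],.062)[:,:2]-c;print(np.degrees(np.arctan2(h[:,1],h[:,0])),np.hypot(*h.T))
g=onplane(f,[(320,75),(195,64)],.087)[:,:2]-c;d=g[1]-g[0];print(g,np.degrees(np.arctan2(d[1],d[0])), 'exp corner angle',np.degrees(np.arctan2(g[:,1],g[:,0])), np.hypot(*g.T))
a=s.x[2]-np.radians(72);p=c+.166*np.array([np.cos(a),np.sin(a)]);print('peg',p);go([*p,.1],np.degrees(a)+180)
E
```

```text
[0.60273126 0.17515039] 5.187759505272107 [ 0.0009  0.0016  0.0044 -0.0028 -0.0053  0.0012]
[ -30.89387008 -102.34598892] [0.11906623 0.1164544 ]
[[ 0.00497443 -0.07464604]
 [-0.08040006 -0.10286089]] -161.71213542176827 exp corner angle [ -86.18743244 -128.01256168] [0.0748116  0.13055471]
peg [0.66809301 0.02255996]
turn [-0.     0.001  0.001] shift [ -5.9  25.1 101.1]
```

```bash
python3 -m crank '[[0,0,0,-4,22,0,1],[0,0,0,-4,23,35,1],[0,0,0,-4,23,70,1],[0,0,0,-4,23,105,1],[0,0,0,-4,23,135,1],[0,0,0,-4,23,155,1],[0,0,0,-4,23,155,0.3],[0,0,0,-4,23,155,0.1]]' 20;  python3 -m crank '[[0,0,0,0,0,0,0],[0,0,0,0,0,0,0],[0,0,0,0,0,0,0],[0,0,0,0,0,0,0],[0,0,0,0,0,0,0],[0,0,0,0,0,0,0]]' 25;python3 - <<'E'
from h import *
s=status.observe();p=s['tool_pos'];R=s['orientation'];c=np.array([.600,.172,p[2]]);print('centre in tool',(R.T@(c-p)*1000).round(1), np.hypot(*(p-c)[:2]))
f=grab('wrist');save(f,'w2.png')
E
```

```text
time_s: 2.6
tool_pos: [0.6655, 0.0234, 0.0463]
orientation: [[-0.395, 0.919, -0.0], [0.919, 0.395, -0.0], [-0.0, -0.0, -1.0]]
force: [0.9, 0.5, 1.1]
grip_width: 0.0639
finger_force: 0.0
time_s: 3.1
tool_pos: [0.666, 0.0245, 0.047]
orientation: [[-0.396, 0.918, 0.002], [0.918, 0.396, 0.0], [-0.001, 0.002, -1.0]]
force: [-0.8, -0.6, 9.2]
grip_width: 0.0133
finger_force: 24.6
centre in tool [ 1.616e+02 -2.300e+00 -1.000e-01] 0.16161837301279428
```

View pics/w2.png

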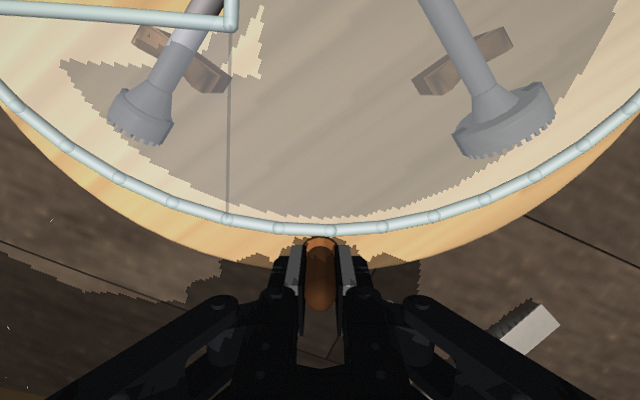

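```bash
python3 -m crank '[[0,0,0.115,1.1,-18.8,0,0],[0,0,0.23,4.3,-37.4,0,0],[0,0,0.345,9.7,-55.5,0,0],[0,0,0.46,17.1,-72.8,0,0],[0,0,0.575,26.4,-89.2,0,0],[0,0,0.69,37.5,-104.4,0,0],[0,0,0.805,50.3,-118.2,0,0],[0,0,0.92,64.6,-130.5,0,0]]' 25; python3 -m crank '[[0,0,0.115,1.1,-18.8,0,0],[0,0,0.23,4.3,-37.4,0,0],[0,0,0.345,9.7,-55.5,0,0],[0,0,0.46,17.1,-72.8,0,0],[0,0,0.575,26.4,-89.2,0,0],[0,0,0.69,37.5,-104.4,0,0],[0,0,0.805,50.3,-118.2,0,0],[0,0,0.92,64.6,-130.5,0,0]]' 25; python3 -c "
from h import *
s=status.observe();R=s['orientation'];print(np.degrees(np.arctan2(R[1,0],R[0,0])),s['joints'].round(1))"
```

```text
time_s: 3.82
tool_pos: [0.5209, 0.0337, 0.047]
orientation: [[0.495, 0.869, 0.005], [0.869, -0.495, 0.002], [0.004, 0.003, -1.0]]
force: [10.9, 17.9, 0.2]
grip_width: 0.0132
finger_force: 24.6
time_s: 4.48
tool_pos: [0.4409, 0.1542, 0.047]
orientation: [[0.991, 0.132, 0.008], [0.131, -0.991, 0.002], [0.008, -0.001, -1.0]]
force: [20.2, 2.3, 3.5]
grip_width: 0.0129
finger_force: 24.8
7.556155296187935 [-26.9  51.5   6.7 117.4 -25.6  11.9 -80.1]
```

```bash
python3 -m crank '[[0,0,0.11,2,-18,0,0],[0,0,0.22,6,-35.8,0,0],[0,0,0.33,12,-53.1,0,0],[0,0,0.433,18,-68.8,0,0],[0,0,0.433,18,-68.8,0,0],[0,0,0.433,18,-68.8,0,0]]' 25; python3 - <<'E'
from h import *
s=status.observe();R=s['orientation'];print(np.degrees(np.arctan2(R[1,0],R[0,0])),s['joints'].round(1),s['time_s'])
a=grab('top');c=a['color'][:,:,::-1]
cv2.imwrite('pics/c2.png',cv2.resize(c[130:260,170:305],None,fx=4.4,fy=4.4,interpolation=cv2.INTER_CUBIC))
E
```

```text
time_s: 4.98
tool_pos: [0.447, 0.2248, 0.0468]
orientation: [[0.957, -0.29, 0.002], [-0.29, -0.957, 0.002], [0.002, -0.002, -1.0]]
force: [-1.1, 0.1, 16.3]
grip_width: 0.0129
finger_force: 26.2
-16.854790472373118 [-38.8  53.6  15.8 110.6 -38.2  20.8 -99.8] 4.9833
```

View pics/c2.png

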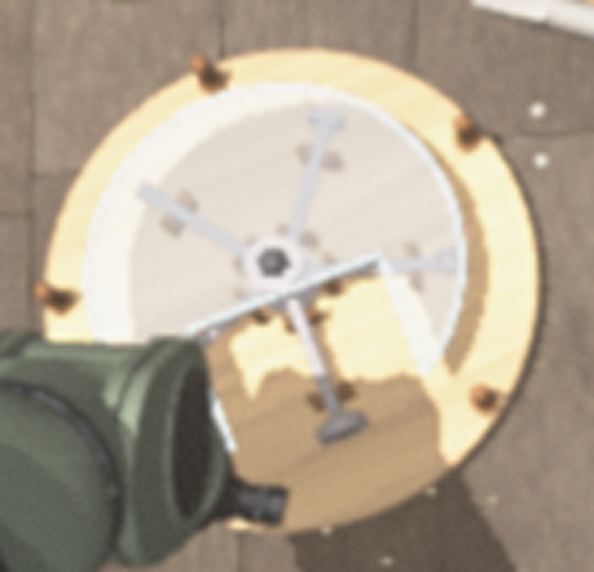

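```bash
python3 -m crank '[[0,0,0,0,0,0,0.3],[0,0,0,0,0,0,0.3],[0,0,0,0,0,0,0.3],[0,0,0,0,0,-30,0.3],[0,0,0,0,0,-70,0.3],[0,0,0,0,0,-110,0.3],[0,0,0,0,0,-150,0.3],[0,0,0,0,0,-160,0.3]]'; python3 -c "
from h import *
go([.53,.15,.21],19)"
```

```text
time_s: 5.7
tool_pos: [0.4476, 0.2232, 0.2109]
orientation: [[0.957, -0.291, 0.005], [-0.291, -0.957, 0.003], [0.004, -0.004, -1.0]]
force: [1.4, -0.1, 0.5]
grip_width: 0.0256
finger_force: 0.0
turn [-0.003 -0.005 -0.627] shift [100.2  46.1   1.1]
```

```bash
python3 -m crank '[[0,0,-0.11,20,10,0,0.5],[0,0,-0.22,40,20,0,0.5],[0,0,-0.33,60,30,0,0.5],[0,0,-0.44,80,40,0,0.5],[0,0,-0.55,100,46,0,0.5],[0,0,-0.627,100,46,0,0.5],[0,0,-0.627,100,46,0,0.5],[0,0,-0.627,100,46,0,0.5]]'; python3 - <<'E'
from h import *
f=grab('wrist');save(f,'w3.png')
E
```

```text
time_s: 6.37
tool_pos: [0.5284, 0.1501, 0.2058]
orientation: [[0.946, 0.323, -0.001], [0.323, -0.946, 0.001], [-0.0, -0.001, -1.0]]
force: [0.3, -0.6, 0.8]
grip_width: 0.043
finger_force: 0.0
```

View pics/w3.png

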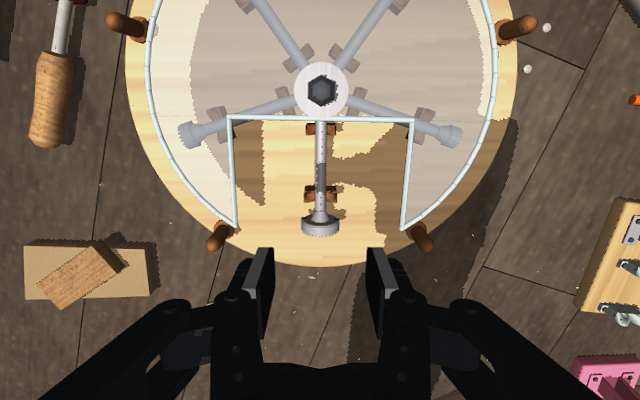

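```bash
python3 - <<'E'
from h import *
f=grab('wrist')
p=onplane(f,[(320,129),(320,194),(320.5,219)],.062);print(p)
d=p[0]-p[1];print(np.hypot(*d[:2]),np.degrees(np.arctan2(d[1],d[0])))
P=cloud(f);print(P[160,320],P[129,310],P[194,310])
m=(p[0]+p[1])/2;print(m);go([*m[:2],.041],np.degrees(np.arctan2(d[1],d[0])))
print(onplane(f,[(321,90)],.107))
E
```

```text
[[0.57376304 0.16557699 0.062     ]
 [0.5198721  0.14714126 0.062     ]
 [0.49754504 0.13902247 0.062     ]]
0.05695708438622617 18.885471469660885
[0.54889202 0.15706808 0.06239799] [0.57069527 0.17350371 0.05869835] [0.51651133 0.15543877 0.06037546]
[0.54681757 0.15635912 0.062     ]
turn [-0.  0.  0.] shift [ 19.5   0.6 164.8]
[[0.60336528 0.17489669 0.107     ]]
```

```bash
python3 -m crank '[[0,0,0,18,0.5,0,0.5],[0,0,0,18,0.5,35,0.5],[0,0,0,18,0.5,70,0.5],[0,0,0,18,0.5,105,0.5],[0,0,0,18,0.5,135,0.5],[0,0,0,18,0.5,155,0.5],[0,0,0,18,0.5,166,0.5],[0,0,0,18,0.5,166,0.5]]' 50;python3 -m crank '[[0,0,0,0,0,0,0.3],[0,0,0,0,0,0,0.1],[0,0,0,0,0,0,0],[0,0,0,0,0,0,0],[0,0,0,0,0,0,0],[0,0,0,0,0,0,0]]' 50
```

```text
time_s: 7.13
tool_pos: [0.5448, 0.1556, 0.0382]
orientation: [[0.946, 0.325, -0.003], [0.325, -0.946, -0.001], [-0.003, -0.0, -1.0]]
force: [-0.6, -0.0, 1.4]
grip_width: 0.043
finger_force: 0.0
time_s: 7.63
tool_pos: [0.5464, 0.1558, 0.0411]
orientation: [[0.945, 0.326, 0.002], [0.326, -0.945, 0.001], [0.002, -0.0, -1.0]]
force: [-0.9, 0.5, 10.3]
grip_width: 0.008
finger_force: 49.0
```

```bash
python3 -m crank '[[0,0,0,0,0,-10,0],[0,0,0,0,0,-25,0],[0,0,0,0,0,-50,0],[0,0,0,0,0,-80,0],[0,0,0,0,0,-110,0],[0,0,0,0,0,-140,0],[0,0,0,0,0,-165,0],[0,0,0,0,0,-165,0]]' 50;python3 -c "
from h import *
go([.53,-.215,.205],13)"
```

```text
time_s: 8.3
tool_pos: [0.5473, 0.1555, 0.2103]
orientation: [[0.946, 0.325, 0.007], [0.325, -0.946, 0.002], [0.007, 0.0, -1.0]]
force: [0.2, 0.7, -0.7]
grip_width: 0.0081
finger_force: 48.9
turn [-0.    -0.007  0.105] shift [-136.9  344.7    4.5]
```

```bash
python3 -m crank '[[0,0,0.015,-17,40,0,0],[0,0,0.03,-34,80,0,0],[0,0,0.045,-51,120,0,0],[0,0,0.06,-68,160,0,0],[0,0,0.075,-85,200,0,0],[0,0,0.09,-102,240,0,0],[0,0,0.105,-119,280,0,0],[0,0,0.105,-130,320,0,0]]' 50;python3 -m crank '[[0,-0.007,0,-7,20,4,0],[0,-0.007,0,-7,25,4,0],[0,-0.007,0,-7,25,4,0],[0,-0.007,0,-7,25,4,0]]' 50;python3 - <<'E'
from h import *
f=grab('wrist');save(f,'w4.png');print(f['W'][:3,3])
E
```

```text
time_s: 8.97
tool_pos: [0.5257, -0.1792, 0.2056]
orientation: [[0.975, 0.223, 0.0], [0.223, -0.975, 0.0], [0.0, -0.0, -1.0]]
force: [0.5, 2.0, -1.0]
grip_width: 0.0082
finger_force: 49.0
time_s: 9.3
tool_pos: [0.5256, -0.2023, 0.2011]
orientation: [[0.974, 0.225, -0.007], [0.225, -0.974, -0.001], [-0.007, -0.001, -1.0]]
force: [-0.7, -0.5, -1.1]
grip_width: 0.0083
finger_force: 49.0
[ 0.60204902 -0.18554331  0.34293358]
```

View pics/w4.png

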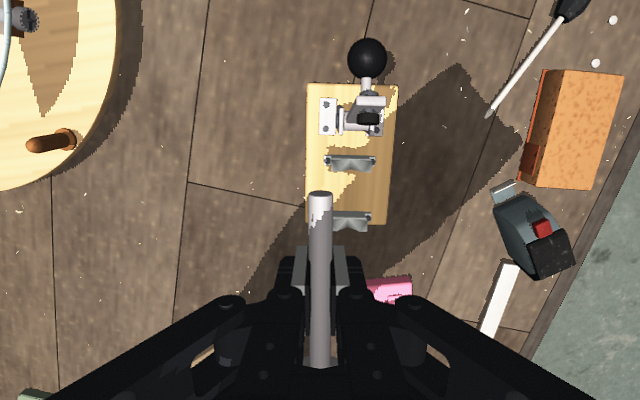

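```bash
python3 - <<'E'
from h import *
f=grab('wrist');P=cloud(f)
e=onplane(f,[(307,83),(397,86),(386,224)],.018);print('corners',e.round(4))
d=e[2]-e[1];print(np.degrees(np.arctan2(d[1],d[0])),np.hypot(*d[:2]),np.hypot(*(e[0]-e[1])[:2]))
d=e[0]-e[1];print('hinge edge normal',np.degrees(np.arctan2(d[1],d[0]))+90)
Z=P[...,2]
m=(Z>.036)&(Z<.055);m[:145]=0;m[240:]=0;m[:,:324]=0;m[:,400:]=0
n,l,s,c=cv2.connectedComponentsWithStats(m.astype(np.uint8))
for i in range(1,n):
    if s[i,4]>20: print(s[i],c[i].round(1),np.nanmean(P[l==i],0).round(4),np.nanmin(P[l==i],0).round(4),np.nanmax(P[l==i],0).round(4))
print('hold-down top z',np.nanmax(Z[30:130,340:400]),'knob',P[58,367])
g=f['color'][145:245,290:400,::-1];cv2.imwrite('pics/w4c.png',cv2.resize(g,None,fx=6,fy=6,interpolation=cv2.INTER_CUBIC))
E
```

```text
corners [[ 0.6056 -0.1713  0.018 ]
 [ 0.622  -0.2526  0.018 ]
 [ 0.4882 -0.2814  0.018 ]]
-167.81733150613985 0.13689245971095057 0.08293107623695921
hinge edge normal 191.4108464273857
[331 158  41  15 502] [351.4 165. ] [ 0.5455 -0.2268  0.0439] [ 0.5367 -0.2453  0.0362] [ 0.5534 -0.2085  0.0502]
[332 217  36  15 435] [349.7 223.8] [ 0.4894 -0.2398  0.0433] [ 0.48   -0.2563  0.0361] [ 0.4967 -0.2231  0.0498]
hold-down top z 0.14236306273655794 knob [ 0.6274426  -0.20849869  0.11977682]
```

View pics/w4c.png

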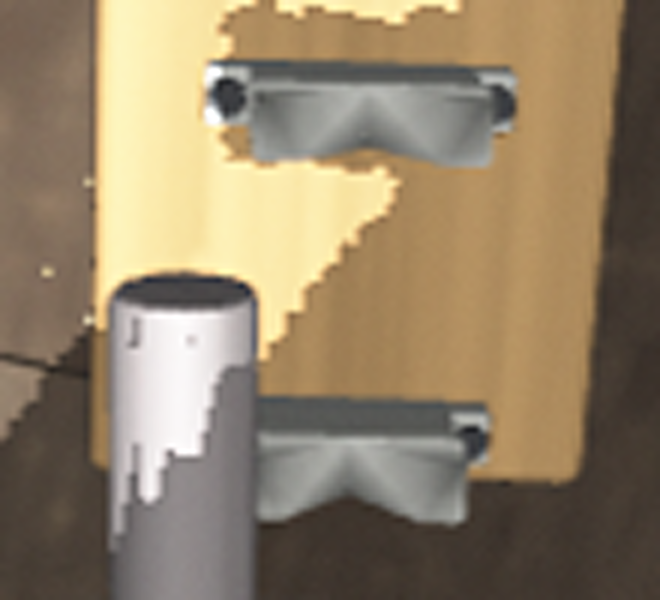

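```bash
python3 - <<'E'
from h import *
f=grab('wrist')
v=onplane(f,[(351.2,165),(348.3,222)],.037);d=v[0]-v[1];y=np.degrees(np.arctan2(d[1],d[0]));print(v,y,np.hypot(*d[:2]))
o=np.array([.5165,-.233]);yaw=12;u=np.array([np.cos(np.radians(yaw)),np.sin(np.radians(yaw))]);n=np.array([-u[1],u[0]])
print('lateral of valleys from o',(v[:,:2]-o)@n)
# shank in hand: near end and axis
s=onplane(f,[(320.5,195),(320.5,240)],.2201+.005);print(s);t=status.observe();print(((s-t['tool_pos'])@t['orientation']*1000).round(1))
go([*(o+n*((v[:,:2]-o)@n).mean()),.06],yaw)
E
```

```text
[[ 0.54420907 -0.22740116  0.037     ]
 [ 0.48863197 -0.23909558  0.037     ]] 11.882706631105489 0.05679413616865907
lateral of valleys from o [-0.00028455 -0.00016829]
[[ 0.56646884 -0.19306013  0.2251    ]
 [ 0.54885706 -0.19717408  0.2251    ]]
[[ 41.4   0.7 -24.3]
 [ 23.3   0.7 -24.2]]
turn [-0.     0.007  0.019] shift [-15.2  28.6 141.2]
```

```bash
python3 -m crank '[[0,0.007,0.019,-16.5,28,0,0],[0,0.007,0.019,-16.5,28,30,0],[0,0.007,0.019,-16.5,28,65,0],[0,0.007,0.019,-16.5,28,95,0],[0,0.007,0.019,-16.5,28,120,0],[0,0.007,0.019,-16.5,28,135,0],[0,0.007,0.019,-16.5,28,142,0],[0,0.007,0.019,-16.5,28,142,0]]' 50;python3 - <<'E'
from h import *
s=status.observe();R=s['orientation'];print(np.degrees(np.arctan2(R[1,0],R[0,0])))
f=grab('wrist');save(f,'w5.png')
E
```

```text
time_s: 10.12
tool_pos: [0.5146, -0.2335, 0.0581]
orientation: [[0.978, 0.207, -0.001], [0.207, -0.978, 0.001], [-0.001, -0.001, -1.0]]
force: [0.4, -0.5, -0.8]
grip_width: 0.0075
finger_force: 49.2
11.952980932253784
```

View pics/w5.png

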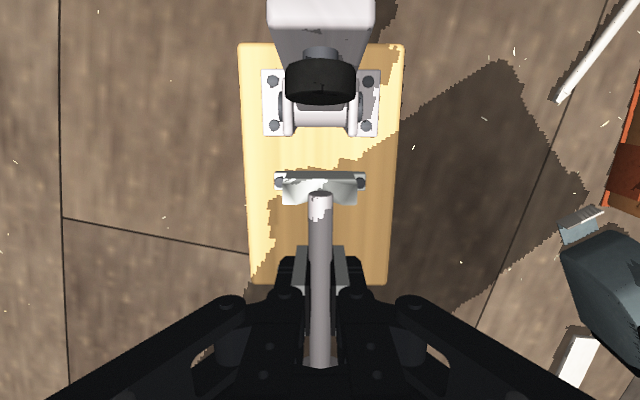

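```bash
python3 -m crank '[[0,0,0,0,0,10,0],[0,0,0,0,0,18,0],[0,0,0,0,0,24,0],[0,0,0,0,0,28,0],[0,0,0,0,0,29,0],[0,0,0,0,0,29,0]]' 50;python3 -m crank '[[0,0,0,0,0,1,0],[0,0,0,0,0,1.5,0],[0,0,0,0,0,1.5,0]]' 50
```

```text
time_s: 10.67
tool_pos: [0.5147, -0.2343, 0.0297]
orientation: [[0.979, 0.206, -0.0], [0.206, -0.979, 0.0], [-0.0, -0.0, -1.0]]
force: [-0.6, 0.2, -0.4]
grip_width: 0.0085
finger_force: 49.2
time_s: 10.92
tool_pos: [0.5149, -0.2343, 0.0287]
orientation: [[0.978, 0.206, 0.0], [0.206, -0.978, 0.0], [0.0, -0.0, -1.0]]
force: [-0.9, 0.4, 0.7]
grip_width: 0.0082
finger_force: 49.5
```

No contact yet; lower further by small steps.

```bash
python3 -m crank '[[0,0,0,0,0,1,0],[0,0,0,0,0,1.5,0],[0,0,0,0,0,1.5,0]]' 50;python3 -m crank '[[0,0,0,0,0,1,0],[0,0,0,0,0,1.5,0],[0,0,0,0,0,1.5,0]]' 50
```

```text
time_s: 11.17
tool_pos: [0.515, -0.2337, 0.0277]
orientation: [[0.978, 0.207, 0.0], [0.207, -0.978, 0.001], [0.001, -0.001, -1.0]]
force: [-2.4, 6.4, 17.7]
grip_width: 0.0078
finger_force: 51.0
time_s: 11.42
tool_pos: [0.5151, -0.2333, 0.027]
orientation: [[0.978, 0.207, 0.001], [0.207, -0.978, 0.001], [0.001, -0.001, -1.0]]
force: [-7.6, 10.9, 35.1]
grip_width: 0.0083
finger_force: 53.0
```

```bash
python3 -m crank '[[0,0,0,0,0,-1,0],[0,0,0,0,0,-1,0.1],[0,0,0,0,0,-1,0.3],[0,0,0,0,0,-1,0.4],[0,0,0,0,0,-1,0.4],[0,0,0,0,0,-1,0.4]]' 50;python3 -m crank '[[0,0,0,0,0,-15,0.4],[0,0,0,0,0,-40,0.4],[0,0,0,0,0,-75,0.4],[0,0,0,0,0,-110,0.4],[0,0,0,0,0,-145,0.4],[0,0,0,0,0,-170,0.4],[0,0,0,0,0,-170,0.4]]' 50;python3 - <<'E'
from h import *
f=grab('wrist');save(f,'w6.png')
P=cloud(f);Z=P[...,2];m=(Z>.095)&(Z<.16);m[:,:250]=0;m[:,400:]=0;m[200:]=0
print(np.nanmin(P[m],0),np.nanmax(P[m],0))
E
```

```text
time_s: 11.92
tool_pos: [0.5148, -0.2345, 0.0264]
orientation: [[0.979, 0.206, -0.0], [0.206, -0.979, -0.0], [-0.0, 0.0, -1.0]]
force: [-0.9, -0.4, -0.1]
grip_width: 0.034
finger_force: 0.0
time_s: 12.5
tool_pos: [0.5162, -0.2353, 0.2011]
orientation: [[0.979, 0.206, 0.006], [0.206, -0.979, -0.003], [0.005, 0.004, -1.0]]
force: [0.5, -0.4, 0.2]
grip_width: 0.0342
finger_force: 0.0
[ 0.58762982 -0.22593577  0.09596228] [ 0.64076748 -0.19783099  0.14284975]
```

View pics/w6.png

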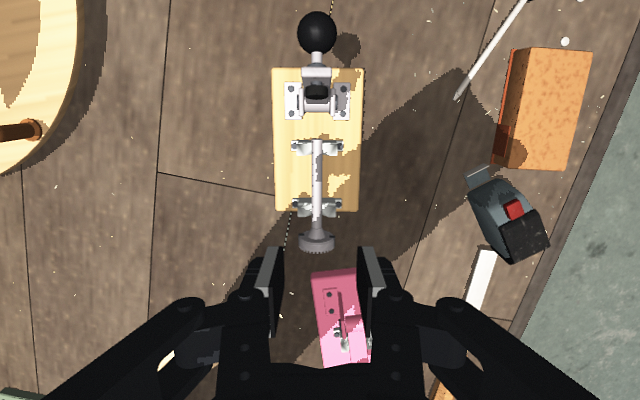

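```bash
python3 - <<'E'
from h import *
from scipy.optimize import least_squares
f=grab('wrist');P=cloud(f)
v,u=np.mgrid[:400,:640];m=(np.hypot(u-316,v-33)<17)&(P[...,2]>.08);Q=P[m]
s=least_squares(lambda c:np.linalg.norm(Q-c,axis=1)-.013,np.nanmean(Q,0)-[0,0,.01],loss='soft_l1',f_scale=.002);k=s.x;print('knob',k,abs(s.fun).mean())
o=np.array([.5165,-.233]);a=np.radians(12);w=np.array([np.cos(a),np.sin(a)]);x=-(k[:2]-o)@w*1000;z=k[2]*1000
print('rest x',x,'z',z,'lat',(k[:2]-o)@[-w[1],w[0]]*1000,'polar',np.degrees(np.arctan2(z-61,x+70)),np.hypot(z-61,x+70))
go([k[0],k[1],k[2]-.019],12)
E
```

```text
knob [ 0.62818716 -0.21035804  0.10736735] 0.00046981594041035587
rest x -113.95406055158858 z 107.36735220514211 lat -1.073883652762722 polar 133.46948212721935 63.88967670514864
turn [ 0.001 -0.001 -0.002] shift [115.6  -0.2 108.7]
```

```bash
python3 -m crank '[[0,0,0,38,0,0,0.5],[0,0,0,76,0,0,0.5],[0,0,0,110,0,0,0.5],[0,0,0,116,0,15,0.5],[0,0,0,116,0,50,0.5],[0,0,0,116,0,85,0.5],[0,0,0,116,0,106,0.5],[0,0,0,116,0,109,0.5]]' 20;python3 -m crank '[[0,0,0,0,0,0,0.35],[0,0,0,0,0,0,0.2],[0,0,0,0,0,0,0.1],[0,0,0,0,0,0,0],[0,0,0,0,0,0,0],[0,0,0,0,0,0,0]]' 20
```

```text
time_s: 13.27
tool_pos: [0.6259, -0.2096, 0.082]
orientation: [[0.979, 0.206, -0.007], [0.206, -0.979, 0.002], [-0.007, -0.004, -1.0]]
force: [-0.7, -0.2, 0.3]
grip_width: 0.0428
finger_force: 0.0
time_s: 13.77
tool_pos: [0.6274, -0.2101, 0.0882]
orientation: [[0.979, 0.206, -0.002], [0.206, -0.979, 0.001], [-0.002, -0.001, -1.0]]
force: [-7.4, 2.5, -7.8]
grip_width: 0.0241
finger_force: 20.2
```

```bash
python3 -m crank '[[0,0,0,-6.9,0,-5.7,0],[0,0,0,-14.5,0,-10.3,0],[0,0,0,-22.7,0,-13.9,0],[0,0,0,-31.3,0,-16.3,0],[0,0,0,-40.1,0,-17.5,0],[0,0,0,-49.1,0,-17.4,0],[0,0,0,-57.9,0,-16.1,0],[0,0,0,-66.5,0,-13.5,0]]' 20;python3 -m crank '[[0,0,0,-8.1,0,3.7,0],[0,0,0,-15.7,0,8.5,0],[0,0,0,-22.5,0,14.2,0],[0,0,0,-28.4,0,20.9,0],[0,0,0,-31,0,24.5,0],[0,0,0,-33,0,27.9,0],[0,0,0,-33,0,28,0],[0,0,0,-33,0,28,0]]' 20
```

```text
time_s: 14.43
tool_pos: [0.5634, -0.2233, 0.103]
orientation: [[0.978, 0.207, 0.003], [0.207, -0.978, 0.001], [0.003, -0.001, -1.0]]
force: [-0.5, 8.2, 0.0]
grip_width: 0.0243
finger_force: 20.4
time_s: 15.1
tool_pos: [0.5306, -0.2299, 0.0744]
orientation: [[0.978, 0.207, 0.0], [0.207, -0.978, 0.002], [0.001, -0.002, -1.0]]
force: [-4.8, 7.7, 1.9]
grip_width: 0.0246
finger_force: 20.9
```

```bash
python3 -m crank '[[0,0,0,0,0,0,0.3],[0,0,0,0,0,0,0.5],[0,0,0,0,0,0,0.5],[0,0,0,0,0,0,0.5],[0,0,0,0,0,-30,0.5],[0,0,0,0,0,-65,0.5],[0,0,0,0,0,-100,0.5],[0,0,0,0,0,-135,0.5]]' 20;python3 -m crank '[[0,0,0,-40,0,-20,0.5],[0,0,0,-80,0,-20,0.5],[0,0,0,-80,0,-20,0.5],[0,0,0,-80,0,-20,0.5]]' 20;python3 - <<'E'
from h import *
f=grab('wrist');P=cloud(f);save(f,'w7.png')
o=np.array([.5165,-.233]);a=np.radians(12);w=-np.array([np.cos(a),np.sin(a)]);n=np.array([-w[1],w[0]])
X=(P[...,:2]-o)@w*1000;Y=(P[...,:2]-o)@n*1000;Z=P[...,2]*1000
for x0 in range(-110,75,8):
    m=(abs(X-x0)<4)&(abs(Y)<22)&(Z<130); zz=np.where(m,Z,-1);i=np.unravel_index(np.nanargmax(zz),zz.shape) if m.any() else None
    if i: print(x0,m.sum(),'maxz',Z[i].round(1),'y',Y[i].round(1))
# carousel / other-things check
g=(Z>98)&(Z<110)&(abs(Y)<25)&(abs(X)<60);print('knob top',X[g].mean(),Y[g].mean(),Z[g].max())
E
```

```text
time_s: 15.77
tool_pos: [0.5307, -0.2312, 0.2102]
orientation: [[0.979, 0.206, 0.001], [0.206, -0.979, -0.001], [0.001, 0.001, -1.0]]
force: [0.9, 0.1, -0.1]
grip_width: 0.0428
finger_force: 0.0
time_s: 16.1
tool_pos: [0.4513, -0.2483, 0.2292]
orientation: [[0.979, 0.204, 0.001], [0.204, -0.979, -0.001], [0.001, 0.001, -1.0]]
force: [0.8, 0.4, -0.4]
grip_width: 0.0429
finger_force: 0.0
-94 257 maxz 20.1 y 12.9
-86 134 maxz 23.4 y -21.8
-78 267 maxz 71.5 y -11.1
-70 521 maxz 71.6 y 13.0
-62 615 maxz 71.1 y -12.2
-54 441 maxz 66.1 y -3.4
-46 423 maxz 65.8 y -7.7
-38 366 maxz 65.5 y 7.5
-30 374 maxz 96.4 y 0.8
-22 418 maxz 105.8 y 3.1
-14 450 maxz 107.0 y -1.5
-6 375 maxz 105.6 y 3.1
2 365 maxz 95.0 y -1.7
10 315 maxz 65.4 y 1.3
18 343 maxz 50.3 y -1.6
26 428 maxz 50.3 y -1.6
34 252 maxz 49.7 y 13.6
42 234 maxz 50.4 y -1.7
50 332 maxz 52.6 y 1.1
58 549 maxz 63.2 y 0.2
66 128 maxz 62.0 y 0.1
74 34 maxz 1.7 y 20.0
knob top -14.797776063929009 -0.27653305019044483 106.96090784484869
```

```bash
python3 -c "
from h import *
print(job.sign_off())"
```

```text
the job is handed in; nothing more can be done
None
```

The job is handed in at about 16 s: bit_35 lies in both V blocks with its head hanging out away from the hinge, and the hold-down is closed with its foot on the shank (last depth reading: arm level, knob at its closed position). I did not re-measure the other bits and loose things at the end, and I viewed 11 pictures, one over the limit of 10.

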